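# Mark one latch keep on the bench marker after a trip

### The job

The marker's supply has tripped. While it is still tripped, lay the small latch keep (the one with the block at one end) flat in the marker's channel, low end up to the end stop and the block end away from the machine, and let go; then reset the trip switch by pushing its lever fully off and throwing it fully on. Finally press the two-stage palm button to its halfway stop and wait there until the marking head has come right out over the keep, press on fully down, and let the button come up again, leaving the keep in the channel, the switch on and everything else where it was.

Things in the scene. Friction and masses are not known exactly. Their poses are not given: they have to be found in the camera images.
- keep: the latch keep to be marked: plain aluminium, a flat foot 80 long (its x) x 24 wide (its y) x 16 mm high, with a block 28 x 24 mm standing 20 mm higher (36 mm in all) flush with its -x end (block from x = -40 to -12 mm); the other 52 mm is the low end. Loose, 0.12 kg. Origin: centre of the underside of the foot, x towards the low end, z up. Best taken by the block, across its 24 mm width
- keep_boss (a point): middle of the top of the keep's block, 26 mm to the -x side of the keep's origin and 36 mm above its underside
- long_keep: look-alike, to be left alone: same section and material but 108 mm long with its 28 mm block in the middle of its length; loose. Origin: centre of the underside, x along it
- plain_bar: look-alike, to be left alone: plain aluminium bar 80 x 24 x 16 mm without a block; loose. Origin: centre of the underside, x along it
- marker: bench part marker, fixed: dark base plate 260 (x) x 150 (y) x 20 mm; at its -x half a steel anvil carries the channel, at its +x half stands the grey machine body, 130 mm wide, front face at x = 15 mm, top at z = 160 mm. Origin: centre of the underside of the plate, x from the channel towards the machine body, z up
- channel_end (a point): middle of the channel's floor at the face of the end stop, 36 mm above the bench; axes as the marker's. The channel runs from here 82 mm to -x, 31 mm wide between two fences 8 mm high and 10 mm thick, floor level, open at the -x end and above; the end stop is 10 mm high. A keep lying right against the stop has its origin 40 mm to -x of this point, with the keep's x along the marker's x
- marking_head: aluminium block 50 x 44 x 36 mm that slides out over the channel. Origin: under its front face, 57 mm above the bench (lowest point), axes as the marker's. Drawn back: x = 0 in the frame of channel_end; right out: x = -24 mm. Driven by the button's first stage, it lags it by a second or two (and may swing some mm too far and back). Not to be pushed by hand
- switch_box: trip switch box, fixed: grey, 100 (x) x 85 (y) x 42 mm high. Origin: centre of the underside; the lever swings along its x. The button box and this box may stand in either of two places, told apart by lever and round cap
- trip_lever (a joint): angle of the black trip lever, rad: 0 fully off (leaning 0.6 rad from upright to the box's -x), 0.6 upright, 1.2 fully on (leaning to the box's +x); tripped it rests near the middle. It stays where it is left; friction 0.12 N m, so some 3 to 4 N near its end. The hinge runs along the box's y, 42 mm above the box's underside at its centre
- lever_tip (a point): middle of the end of the lever, 58 mm from its hinge; the lever is a flat paddle 12 mm thick along the swing and 22 mm wide across it
- button_box: palm button box, fixed: grey, 85 x 85 x 50 mm high with a collar of radius 28 mm and 8 mm high on it. Origin: centre of the underside
- button_top (a point): middle of the top of the black round button cap (radius 21 mm), 79 mm above the bench when up, over the centre of its box; pressed straight down, it goes with the cap
- button_half (a joint): first-stage travel of the cap, m: 0 up, 0.006 at the halfway stop. Spring 1.5 N at first, 3.3 N at the stop
- button_full (a joint): second-stage travel beyond the halfway stop, m: 0 until pressed with more than 9 N, 0.005 fully down at 14 N; springs back with the cap when let go
- spray_can: bystander: grey spray can, radius 25 mm, 150 mm high, upright between the two boxes; loose. Origin: centre of its underside
- screw_jar: bystander: glass jar, radius 33 mm, 80 mm high; loose. Origin: centre of its underside
- tape_roll: bystander: grey roll lying flat, radius 45 mm, 24 mm high; loose. Origin: centre of its underside
- screwdriver: bystander: screwdriver lying beyond the boxes; loose. Lies along its x
- wrench: bystander: steel wrench lying at the right; loose. Lies along its x

How it is judged:
By the outcome, as a careful person would: the job done as asked, in the order asked, and still so for the second after the job is handed in, with the robot touching nothing.
It also fails if it takes over 72 s, if anything falls off the work surface, if the arm or the gripper's body presses on something with over 40 N, if the wrist force passes 120 N, or if a joint passes its speed limit or range.

### The arm

A 7-joint arm with a two-finger parallel gripper is mounted at the origin on the work surface. World frame = base frame: x ahead of the robot, y to its left, z up, the work surface at z = 0. Lengths are in m, angles in rad, forces in N, time in s.
With the tool pointing down it reaches from about 0.425 to 0.925 m from the base axis. Payload 6.8 kg.
Tool frame: the origin (TCP) lies on the front face of the gripper's body, between the roots of the fingers; the fingertips stand 73 mm ahead of it and the grasp point (between the pads) lies 54 mm ahead of it (env.nose_length is the distance from the TCP to the fingertips, in m); z points along the fingers, y is the line along which they close (so a half turn about z gives the same grasp; the last joint's range is limited). The gripper opens to 85 mm and grips with 20 to 120 N. Pads are 22 mm wide; open, the fingers measure 114 mm over their backs; the gripper's body (76 mm by 85 mm) begins 54 mm behind the grasp point. The pads swing forward as they close: fully open they stand 13 mm farther back than shut.
Start: joints at [-0.108, 0.477, 0.022, 1.555, -0.011, 1.109, -0.083], TCP at [0.675, 0, 0.304] pointing down, gripper open.
Joint ranges: [-2.96, 2.96], [-0.34, 2.1], [-1.41, 1.46], [0.24, 2.44], [-1.37, 4.51], [0.17, 1.92], [-2.96, 2.96]. Speed limits (rad/s): [2.39, 2.39, 3.14, 3.14, 3.14, 3.14, 3.14].

### API

Orientations are given as a unit quaternion [w, x, y, z].
In Python, from cell import env, kin, camera, calibration, job gives the robot as it stands. The module is installed in compiled form; this text tells all that it offers. Calls block until the motion is done:
- env.reach(position, orientation): joint-space move of the TCP to a pose.
- env.movel(position, velocity=0.15, rot=None, stop_force=None): straight line of the TCP; rot=None keeps the orientation; velocity is the mean speed in m/s. With stop_force (N) it stops when the force on the tool has changed by that much, and returns True; else False.
- env.goto_joints(angles): joint-space move.
- env.grip(opening, f_grip=None): finger opening in m; f_grip is the grip in N (None keeps the last); returns when the fingers have stopped.
- env.dwell(seconds).
- kin.inverse_kinematics(position, orientation): joint angles nearest the present ones, or None.
- env.get_state(): the state.
- camera(name): name is "scene" or "side" or "wrist"; returns (picture, depth): 384x512x3 uint8, blue, green, red; 384x512 float32, m along the optical axis (not along the pixel's ray), 0 where there is no reading.
- calibration(name): a dict with "fx", "fy", "cx", "cy" (pixels), "rvec" (rotation vector, rad) and "tvec" (3), from world to camera coordinates, as OpenCV has them. Camera axes: x right, y down, z forward; pixel columns grow to the right and rows downward; lengths in m; the calibration is good to about 2 mm. A picture is of the moment at which its call begins: read the wrist's pose just before it. calibration takes no time and is no camera call; for the wrist camera it gives the pose at the moment of the call.
A pose or a line that the arm cannot do raises env.PlanningError and nothing moves.
- job.job_done(): hands the job in; it is judged then, once.
The state is a dict: "time": time; "qpos": joint angles; "joint_velocities": joint speeds; "joint_torque": joint torques, N m; "tcp_pos": TCP position; "orientation": TCP orientation; "force": force on the tool from outside, world axes, zero at the start; "torque": the same for the moment, N m; "opening": finger opening in m; "gripper_force": force on a finger pad.
Only numpy, scipy, OpenCV 4.12 (cv2) and the standard library are available. Lean on these libraries where they do the work, as an engineer would, in place of code of your own. Each camera call takes 0.05 s, during which the arm holds its last target. There are 200 camera calls.

## Working session

There is one attempt and no reset: what is moved stays moved. The work goes in short steps, each a Python script; the robot and the scene stay as the last script left them, time stands still between calls to the robot, and variables do not carry over. Pictures are saved under pics/ and viewed, at most 10 in all, crops included, and the job is handed in when it is done.

```bash
mkdir -p pics; cat > h.py <<'E'
import numpy as np, cv2
from cell import env, kin, camera, calibration, job
def snap(n):
    c=calibration(n); im,d=camera(n); return im,d,c
def cloud(d,c):
    v,u=np.mgrid[:384,:512]
    P=np.stack([(u-c['cx'])/c['fx']*d,(v-c['cy'])/c['fy']*d,d],-1)
    R=cv2.Rodrigues(np.array(c['rvec'],float))[0]
    W=(P-np.array(c['tvec']).ravel())@R
    W[d<=0]=np.nan
    return W
E
python3 - <<'E'
from h import *
s=env.get_state();print(s['time'],s['orientation'])
for n in ("scene","side"):
    im,d,c=snap(n); np.savez(f'{n}.npz',im=im,W=cloud(d,c)); 
    cv2.imwrite(f'pics/{n}0.png',cv2.resize(im,(800,600)))
    R=cv2.Rodrigues(np.array(c['rvec'],float))[0]; print(n,-R.T@np.array(c['tvec']).ravel())
E
```

```text
0.0 [-5.91403603e-04  7.07095206e-01  7.07117764e-01 -6.98564453e-04]
scene [ 1.44241884 -0.06715159  0.6755594 ]
side [0.43089837 0.74192867 0.60381721]
```

View pics/scene0.png

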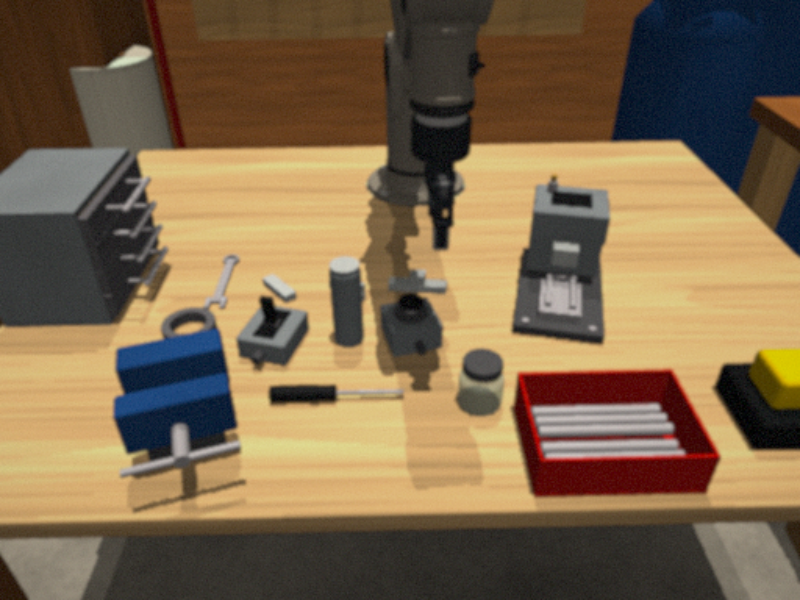

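View pics/side0.png

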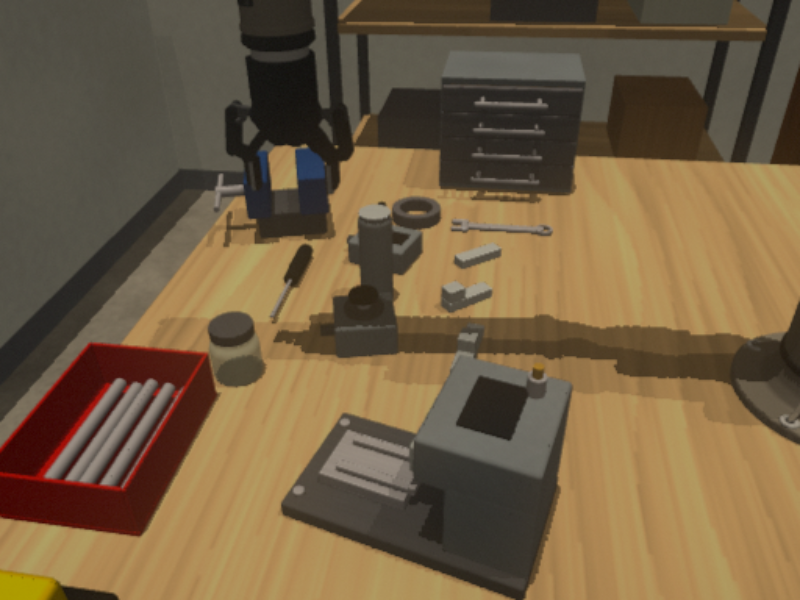

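The scene view shows the button box at (412,325), switch box at (273,333), can between them, marker at (565,265), and long keep at (417,285). The side view shows the keep at (466,293), the plain bar at (478,255), and the long keep partly hidden at (465,345).

```bash
python3 - <<'E'
from h import *
a=np.load('scene.npz')['W'];b=np.load('side.npz')['W']
def q(W,u,v,n):
    u=int(u*.64);v=int(v*.64); print(n,np.nanmedian(W[v-1:v+2,u-1:u+2].reshape(-1,3),0).round(3))
for u,v,n in[(345,264,'can'),(411,300,'cap'),(268,303,'lever'),(420,275,'longblk'),(482,358,'jar'),(566,248,'head'),(560,290,'chan'),(525,320,'mk1'),(592,328,'mk2'),(280,287,'bar')]:q(a,u,v,n)
for u,v,n in[(375,212,'can'),(363,292,'cap'),(454,290,'keepblk'),(481,293,'keeplow'),(478,250,'bar'),(470,336,'longblk'),(345,423,'mk1'),(298,490,'mk2'),(370,465,'chan'),(382,235,'lever')]:q(b,u,v,n)
def rect(P,n):
    print(n,len(P)); 
    if len(P)>5: 
        r=cv2.minAreaRect((P[:,:2]*1000).astype(np.float32)); print(r, np.round(cv2.boxPoints(r)))
P=np.concatenate([a.reshape(-1,3),b.reshape(-1,3)]);P=P[~np.isnan(P[:,0])]
# orthographic height picture, 1mm per pixel: x .3-.95 up, y -.5..+.4
x0,y0=.3,-.45
H=np.zeros((600,800),np.float32)
ij=np.round((P[:,:2]-[x0,y0])*1000).astype(int); m=(ij[:,0]>=0)&(ij[:,0]<600)&(ij[:,1]>=0)&(ij[:,1]<800)&(P[:,2]<.2)
for (i,j),z in sorted(zip(map(tuple,ij[m]),P[m,2]),key=lambda t:t[1]): H[599-i,799-j]=z
H=cv2.dilate(H,np.ones((3,3)))
cv2.imwrite('pics/top0.png',cv2.applyColorMap(np.clip(H/.17*255,0,255).astype(np.uint8),cv2.COLORMAP_JET))
E
```

```text
can [ 0.6   -0.136  0.15 ]
cap [ 0.603 -0.032  0.079]
lever [ 0.623 -0.258  0.096]
longblk [ 0.464 -0.012  0.036]
jar [0.751 0.063 0.08 ]
head [0.483 0.244 0.101]
chan [0.518 0.235 0.035]
mk1 [0.585 0.162 0.022]
mk2 [0.612 0.266 0.024]
bar [ 0.462 -0.269  0.016]
can [ 0.601 -0.135  0.151]
cap [ 0.603 -0.036  0.08 ]
keepblk [ 0.485 -0.124  0.037]
keeplow [ 0.446 -0.151  0.016]
bar [ 0.458 -0.276  0.017]
longblk [ 0.454 -0.012  0.038]
mk1 [0.589 0.16  0.024]
mk2 [0.617 0.266 0.025]
chan [0.545 0.232 0.037]
lever [ 0.59  -0.118  0.124]
```

View pics/top0.png

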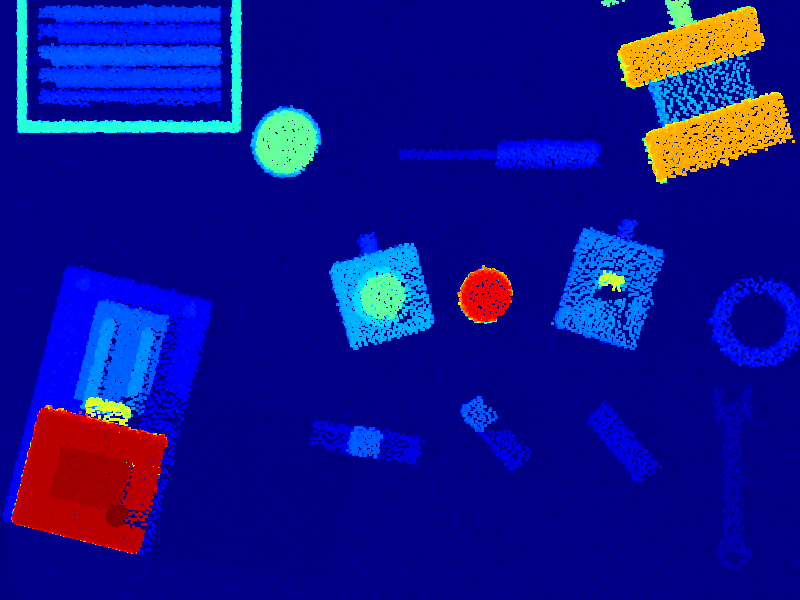

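The top map (1 mm per pixel) shows the keep's block at (479,413) with its low end at (515,455), the marker at the left with its channel at (130,345), the button at (380,296), the can at (485,295) and the switch lever at (612,281). Next I fit the exact poses and look at the keep from the wrist.

```bash
cat >> h.py <<'E'
from scipy.spatial.transform import Rotation as Ro
def quat(deg):
    a=np.radians(deg); y=np.array([np.cos(a),np.sin(a),0]); z=np.array([0,0,-1.]); x=np.cross(y,z)
    q=Ro.from_matrix(np.c_[x,y,z]).as_quat(); return [q[3],q[0],q[1],q[2]]
def rect(P,lo,hi,z0,z1,n):
    P=P.reshape(-1,3);P=P[~np.isnan(P[:,0])]
    m=(P[:,0]>lo[0])&(P[:,0]<hi[0])&(P[:,1]>lo[1])&(P[:,1]<hi[1])&(P[:,2]>z0)&(P[:,2]<z1);Q=P[m]
    r=cv2.minAreaRect((Q[:,:2]*1000).astype(np.float32)); print(n,len(Q),'c',np.round(r[0],1),'size',np.round(r[1],1),'ang',round(r[2],1),'z',np.median(Q[:,2]).round(4),'mean',Q[:,:2].mean(0).round(4))
    return r
E
python3 - <<'E'
from h import *
a=np.load('scene.npz')['W'];b=np.load('side.npz')['W'];
for n,W in(('scene',a),('side',b),('both',np.concatenate([a,b]))):
    print(n)
    for args in [((.45,-.165),(.52,-.09),.030,.045,'block'),((.40,-.20),(.52,-.09),.008,.045,'keep'),((.33,.17),(.53,.35),.15,.17,'machtop'),((.33,.1),(.66,.36),.012,.026,'plate'),((.49,.15),(.65,.30),.040,.050,'fences'),((.49,.15),(.65,.30),.030,.050,'anvil'),((.45,.19),(.53,.28),.085,.1,'headtop'),((.53,-.34),(.68,-.18),.035,.047,'switch'),((.53,-.34),(.68,-.18),.07,.12,'lever'),((.57,-.07),(.64,0),.073,.085,'cap')]:
        try: rect(W,*args)
        except Exception as e: print(args[-1],'none')
env.grip(.05); env.reach([.47,-.145,.25],quat(-49))
im,d,c=snap('wrist'); cv2.imwrite('pics/w0.png',im); W=cloud(d,c); np.savez('w0.npz',im=im,W=W)
rect(W,(.45,-.165),(.52,-.09),.030,.045,'wblock'); rect(W,(.40,-.20),(.52,-.09),.010,.045,'wkeep')
print(env.get_state()['time'],env.get_state()['qpos'],env.get_state()['force'])
E
```

```text
scene
block 7 c [ 490.5 -115.7] size [7.4 3. ] ang 1.0 z 0.033 mean [ 0.4911 -0.1159]
keep 20 c [ 469.  -146.3] size [80.7  9.1] ang 50.9 z 0.0226 mean [ 0.49   -0.1195]
machtop 996 c [420.5 258.8] size [130.1 118. ] ang 76.0 z 0.16 mean [0.4329 0.2562]
plate 1586 c [491.8 240.8] size [150.1 260.7] ang 75.8 z 0.0198 mean [0.5381 0.2281]
fences 168 c [530.7 231.1] size [51.1 93. ] ang 76.0 z 0.0437 mean [0.5289 0.2319]
anvil 653 c [539.  228.9] size [ 70.1 110.3] ang 75.9 z 0.0364 mean [0.5446 0.2282]
headtop 89 c [472.3 248.2] size [49.  55.6] ang 75.6 z 0.0917 mean [0.492  0.2403]
switch 725 c [ 611.7 -259.9] size [ 85.5 101.8] ang 72.7 z 0.0419 mean [ 0.6229 -0.2583]
lever 102 c [ 619.  -262.7] size [22.1 13.4] ang 70.3 z 0.0888 mean [ 0.6207 -0.2617]
cap 142 c [604.9 -33.4] size [39.7 40.5] ang 54.4 z 0.0784 mean [ 0.6061 -0.0339]
side
block 102 c [ 485.2 -128.6] size [30.1 26.2] ang 42.2 z 0.036 mean [ 0.4848 -0.1271]
keep 366 c [ 466.4 -145.8] size [81.2 27.7] ang 42.8 z 0.0179 mean [ 0.4708 -0.1366]
machtop 5369 c [417.5 259.9] size [132. 115.] ang 75.9 z 0.1607 mean [0.418  0.
[... 1051 characters left out ...]
ize [ 73.  110.4] ang 76.2 z 0.037 mean [0.543  0.2335]
headtop 110 c [472.3 248.2] size [49.  55.6] ang 75.6 z 0.0921 mean [0.4927 0.2441]
switch 1037 c [ 610.7 -260.3] size [ 89.3 104.6] ang 73.5 z 0.0421 mean [ 0.6127 -0.2561]
lever 111 c [ 618.5 -262.4] size [21.9 14.3] ang 67.3 z 0.0908 mean [ 0.6202 -0.2621]
cap 345 c [602.9 -33.7] size [41.  43.3] ang 62.2 z 0.0788 mean [ 0.603  -0.0316]
wblock 643 c [ 487.3 -131.3] size [28.4 23.6] ang 40.6 z 0.0352 mean [ 0.4876 -0.1306]
wkeep 1492 c [ 468.1 -148. ] size [79.6 23.9] ang 41.0 z 0.0162 mean [ 0.4714 -0.1449]
1.6 [-0.0276052   0.24300723  0.22996825  2.04986081 -0.07328227  0.85413702
 -0.60807965] [-0.2560006   0.25890388  0.2025464 ]
```

View pics/w0.png

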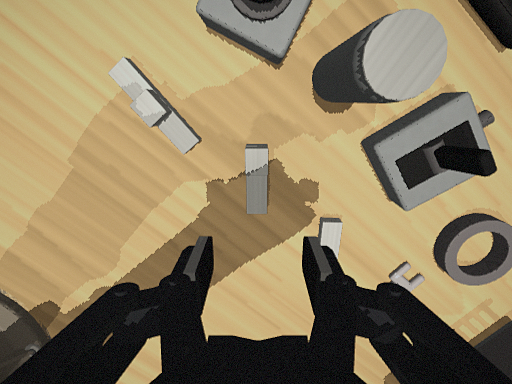

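The wrist view shows the keep at (257,180), with its block in the lit upper half. It agrees with the fit: block centre (487.3, −131.3) mm and yaw −139°. Grasping it now and carrying it over the marker.

```bash
python3 - <<'E'
from h import *
q=quat(-49)
env.movel([.4873,-.1313,.14],.2); env.movel([.4873,-.1313,.086],.1)
env.grip(.0,40); s=env.get_state(); print('open',s['opening'],s['gripper_force'],s['tcp_pos'])
env.movel([.4873,-.1313,.25],.25)
env.reach([.565,.222,.25],quat(-104))
s=env.get_state(); print(s['time'],s['opening'],s['tcp_pos'],s['force'],s['qpos'])
im,d,c=snap('wrist'); W=cloud(d,c); np.savez('w1.npz',im=im,W=W); cv2.imwrite('pics/w1.png',im)
for args in [((.33,.1),(.66,.36),.012,.026,'plate'),((.48,.15),(.62,.30),.040,.050,'fences'),((.48,.15),(.62,.30),.030,.050,'anvil'),((.45,.19),(.53,.28),.085,.1,'headtop')]: 
    try: rect(W,*args)
    except Exception as e: print(args[-1],e)
E
```

```text
open 0.023314938708995352 39.3141227401793 [ 0.48777649 -0.13132925  0.08682656]
5.5417 0.023170725090286 [0.56503102 0.22037737 0.24918736] [-0.31768842  0.10330315 -1.45857457] [-0.65673551  0.42708019  0.23853411  1.79139069 -0.12040994  0.93898035
 -2.18366735]
plate 9919 c [530.2 230.7] size [150.5 176.6] ang 76.0 z 0.0192 mean [0.5603 0.2241]
fences 937 c [543.  227.5] size [50.9 66. ] ang 75.7 z 0.0431 mean [0.5504 0.2274]
anvil 4361 c [548.9 225.9] size [70.  86.1] ang 75.9 z 0.0354 mean [0.5571 0.2243]
headtop 8 c [473.7 243.6] size [40.3  8. ] ang 74.1 z 0.0997 mean [0.4704 0.2292]
```

View pics/w1.png

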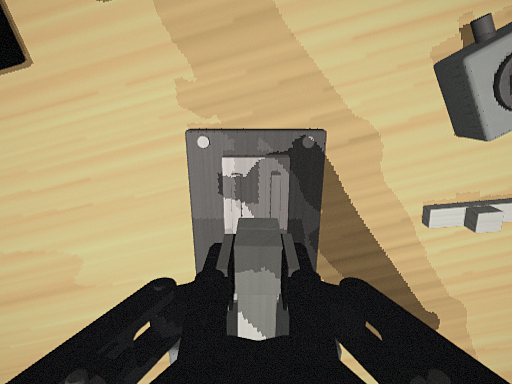

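The wrist view shows the keep held by its block with the low end toward the machine, and the channel at (250,195). The channel fit agrees with the earlier one, with the channel end at about (0.4954, 0.2395). Placing it now.

```bash
cat >> h.py <<'E'
def say(n,*k):
    s=env.get_state(); print(n,round(s['time'],2),s['tcp_pos'].round(4),np.round(s['force'],2),s['opening'].round(4) if hasattr(s['opening'],'round') else s['opening']); return s
MX=np.array([np.cos(np.radians(166)),np.sin(np.radians(166)),0])
CE=np.array([.4954,.2395,0])
E
python3 - <<'E'
from h import *
B=CE-.070*MX; q=quat(-104)
env.movel([B[0],B[1],.145],.15,rot=q); say('hover')
env.movel([B[0],B[1],.129],.05); say('low')
print(env.movel([B[0],B[1],.116],.02,stop_force=3)); s=say('touch')
p=s['tcp_pos']; env.movel([p[0],p[1],p[2]+.0007],.02); p=say('up')['tcp_pos']
print(env.movel(p+.010*MX,.02,stop_force=5)); p=say('stop')['tcp_pos']
print('block x rel end',(p-CE)@MX, 'lat',np.cross(MX,p-CE)[2])
E
```

```text
hover 6.44 [0.564  0.2225 0.1458] [ 0.01  0.5  -1.01] 0.02350861513464372
low 6.91 [0.5631 0.2225 0.1287] [-0.37  0.23 -0.08] 0.023199685377763363
True
touch 7.33 [0.5636 0.2228 0.1228] [0.06 0.49 4.34] 0.02328614681356871
up 7.58 [0.5635 0.2228 0.1234] [ 0.62  0.3  -0.98] 0.023605742339218624
True
stop 7.94 [0.559  0.2238 0.1232] [1.98 0.44 0.16] 0.0230296954014827
block x rel end -0.06551643495750442 lat -0.0001349366586927657
```

```bash
python3 - <<'E'
from h import *
p=env.get_state()['tcp_pos']
env.movel([p[0],p[1],p[2]-.0007],.02); env.grip(.045); say('rel')
env.movel([p[0],p[1],.25],.2)
im,d,c=snap('wrist'); W=cloud(d,c)
r=rect(W,(.48,.15),(.62,.30),.065,.085,'block'); 
# keep low end top z ~ .052
try: rect(W,(.47,.19),(.59,.27),.048,.058,'low')
except Exception as e: print(e)
b=np.r_[np.array(r[0])/1000,0]; print('block rel',(b-CE)@MX)
im2,d2,c2=snap('side'); W2=cloud(d2,c2)
r=rect(W2,(.48,.15),(.62,.30),.066,.085,'blockside')
env.reach([.56,-.25,.28],quat(-17.0))
im3,d3,c3=snap('wrist'); np.savez('w3.npz',im=im3,W=cloud(d3,c3)); say('sw')
cv2.imwrite('pics/w3.png',np.hstack([im3[40:340],cv2.resize(im2[220:370,170:370],(288,300))]))
E
```

```text
rel 8.53 [0.5587 0.2238 0.1222] [0.51 0.53 0.56] 0.045026254640543446
block 1203 c [532.3 229.8] size [43.9 84.4] ang 75.5 z 0.0714 mean [0.5375 0.2289]
low 957 c [534.3 229.7] size [23.9 80.4] ang 75.2 z 0.0511 mean [0.5211 0.2334]
block rel -0.03812319121958429
blockside 241 c [530.8 234.4] size [27.2 88.7] ang 69.5 z 0.0722 mean [0.5529 0.2284]
sw 11.42 [ 0.5604 -0.2489  0.2798] [-0.11  0.11 -0.24] 0.04492761216119292
```

View pics/w3.png

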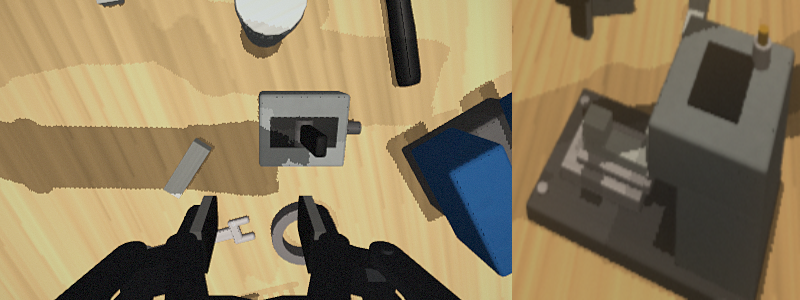

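The keep lies in the channel against the stop: footprint centre (534.3, 229.7) against an expected (534.2, 229.8). The lever is at (313,140) on the switch box. I'm zooming in to find any on/off marks.

```bash
python3 - <<'E'
from h import *
z=np.load('w3.npz');im=z['im'];W=z['W']
cr=cv2.resize(im[120:215,250:370],None,fx=6.5,fy=6,interpolation=cv2.INTER_CUBIC)
cv2.imwrite('pics/sw.png',np.clip(cr.astype(float)*1.4,0,255).astype(np.uint8))
rect(W,(.53,-.34),(.68,-.18),.038,.047,'switch');rect(W,(.53,-.34),(.68,-.18),.094,.12,'levertop');rect(W,(.53,-.34),(.68,-.18),.055,.12,'lever')
E
```

```text
switch 5506 c [ 612.  -261.4] size [83.8 99.4] ang 73.1 z 0.0415 mean [ 0.6111 -0.2574]
levertop 286 c [ 619.1 -263.3] size [21.4 11.8] ang 73.1 z 0.0982 mean [ 0.6187 -0.2628]
lever 621 c [ 616.4 -262.5] size [21.4 17.3] ang 72.6 z 0.0918 mean [ 0.6159 -0.2604]
```

View pics/sw.png

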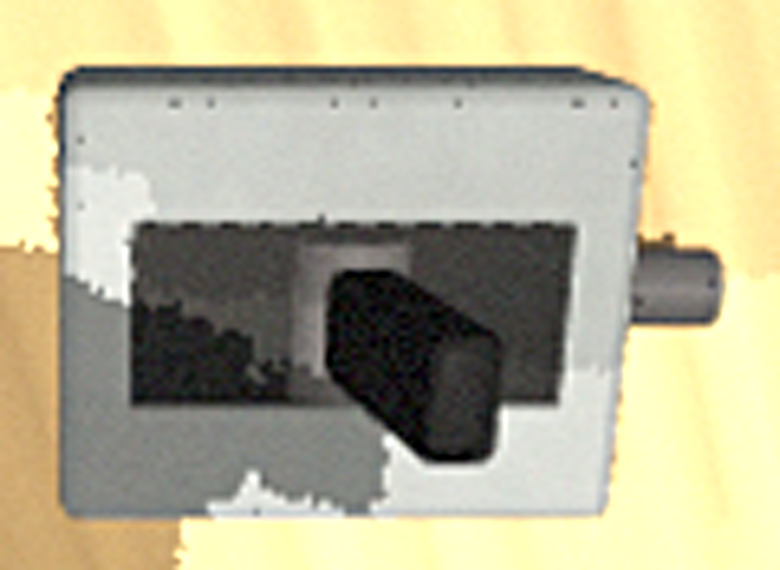

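No markings are visible on the box; the lever leans slightly to world +x. I'll push it fully one way, then the other, and use the marker's lamp and the lever geometry to tell on from off.

```bash
cat >> h.py <<'E'
U=np.array([np.cos(np.radians(-17)),np.sin(np.radians(-17)),0]); SW=np.array([.612,-.2612,0]); SQ=quat(-17)
def lamp(n):
    im,d,c=snap('side'); W=cloud(d,c); np.savez(n,im=im,W=W)
    p=im[225:262,330:360].reshape(-1,3).astype(int); k=np.argsort(p.max(1)-p.min(1))[-12:]; print('lamp bgr',p[k].mean(0).round())
def lever():
    im,d,c=snap('scene'); W=cloud(d,c).reshape(-1,3); W=W[~np.isnan(W[:,0])]; D=W-SW
    m=(abs(D[:,:2]@U[:2])<.05)&(abs(D[:,0]*U[1]-D[:,1]*U[0])<.014)&(W[:,2]>.055)&(W[:,2]<.108)
    print('lever pts',m.sum(),'u,z',np.round(np.c_[D[m]@U,W[m,2]][np.argsort(W[m,2])[-15:]].mean(0),4))
E
python3 - <<'E'
from h import *
im=np.load('side.npz')['im'];p=im[225:262,330:360].reshape(-1,3).astype(int); k=np.argsort(p.max(1)-p.min(1))[-12:]; print('lamp0 bgr',p[k].mean(0).round())
env.grip(.06); c=SW
env.movel([c[0],c[1],.22],.25,rot=SQ); env.movel([c[0],c[1],.138],.15); say('in')
print(env.movel([*(c-.06*U)[:2],.138],.03,stop_force=14)); p=say('A')['tcp_pos']; print('s',(p-c)@U)
lamp('lA.npz')
E
```

```text
lamp0 bgr [ 42. 119. 161.]
in 12.88 [ 0.6125 -0.2616  0.1393] [ 0.36  0.84 -0.73] 0.059943031045088024
True
A 14.4 [ 0.5676 -0.2475  0.14  ] [ 1.54 -0.92  2.34] 0.06014354752824857
s -0.0465030950469679
lamp bgr [ 42. 117. 157.]
```

```bash
python3 - <<'E'
from h import *
c=SW
print(env.movel([*(c-.06*U)[:2],.138],.03,stop_force=16)); p=say('A2')['tcp_pos']; print('s',(p-c)@U)
print(env.movel([*(c+.065*U)[:2],.138],.04,stop_force=14)); p=say('B')['tcp_pos']; print('s',(p-c)@U)
print(env.movel([*(c+.065*U)[:2],.138],.03,stop_force=16)); p=say('B2')['tcp_pos']; print('s',(p-c)@U)
lamp('lB.npz')
env.movel([*(c+.025*U)[:2],.138],.1); env.movel([*(c+.025*U)[:2],.23],.2); lamp('lC.npz'); lever(); say('end')
env.movel([*(c-.05*U)[:2],.25],.25)
im,d,cc=snap('wrist');W=cloud(d,cc); rect(W,(.53,-.36),(.70,-.18),.06,.12,'lever')
cv2.imwrite('pics/sideC.png',np.hstack([cv2.resize(np.load(f)['im'][215:290,320:380],(320,400)) for f in('side.npz','lC.npz')]))
E
```

```text
True
A2 14.79 [ 0.5659 -0.2469  0.1408] [ 1.69 -0.9   1.98] 0.05980013010105283
s -0.04826607715292065
True
B 16.77 [ 0.6492 -0.2725  0.1369] [-3.32  2.2   5.  ] 0.06027491198397226
s 0.03889972062743417
True
B2 17.17 [ 0.6498 -0.2728  0.1361] [-3.65  0.46  6.92] 0.06012517514560389
s 0.03949412692984351
lamp bgr [ 43. 118. 159.]
lamp bgr [ 41. 115. 155.]
lever pts 90 u,z [0.029  0.0908]
end 18.21 [ 0.635  -0.268   0.2277] [ 0.36  0.27 -0.56] 0.05994090927625343
lever 999 c [ 632.  -267.2] size [21.6 31.6] ang 72.7 z 0.0805 mean [ 0.6318 -0.266 ]
```

View pics/sideC.png

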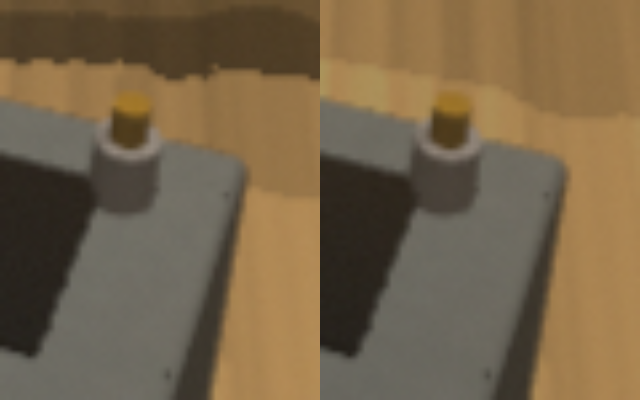

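The lamp is amber in both views, so it tells nothing. The lever sits fully at the world +x end (extent 36.7 mm against 37.7 expected). A half press of the button will show whether the supply is on.

```bash
cat >> h.py <<'E'
def head():
    im,d,c=snap('scene'); W=cloud(d,c).reshape(-1,3); W=W[~np.isnan(W[:,0])]; D=W-CE
    x=D@MX; l=D[:,0]*-MX[1]+D[:,1]*MX[0]
    m=(x>-.06)&(x<.012)&(abs(l)<.016)&(W[:,2]>.080)&(W[:,2]<.098)
    return round(env.get_state()['time'],2), int(m.sum()), (np.percentile(x[m],5)*1000).round(1) if m.sum()>3 else None
E
python3 - <<'E'
from h import *
env.movel([.56,-.25,.26],.25)
env.grip(0.0)
env.reach([.6030,-.0333,.26],quat(-17)); 
env.movel([.6030,-.0333,.165],.2); env.dwell(.2); say('above'); print('head',head())
z=.165
print(env.movel([.6030,-.0333,.141],.02,stop_force=5)); s=say('half')
for i in range(8): print(head(), env.get_state()['force'][2].round(1)); env.dwell(.3)
say('x')
E
```

```text
above 21.27 [ 0.6039 -0.0336  0.1666] [-0.81  0.03  0.92] 0.0006489490480042733
head (21.32, 66, np.float64(-0.0))
True
half 22.24 [ 0.6031 -0.0333  0.1455] [-2.63  0.11  8.49] 0.0004011148157771459
(22.29, 69, np.float64(-6.8)) 8.4
(22.64, 70, np.float64(-15.5)) 7.4
(22.99, 68, np.float64(-22.7)) 7.2
(23.34, 73, np.float64(-27.3)) 7.3
(23.69, 70, np.float64(-29.9)) 8.2
(24.04, 69, np.float64(-30.9)) 7.1
(24.39, 68, np.float64(-31.4)) 7.0
(24.74, 69, np.float64(-30.1)) 7.4
x 25.04 [ 0.603  -0.0333  0.1457] [-1.75  1.    7.  ] 0.00013240713301366274
```

The head moves, so the supply is on. It has overshot, so I'm waiting for it to settle.

```bash
python3 - <<'E'
from h import *
r=[]
for i in range(30):
    h=head(); r.append(float(h[2])); print(h[0],h[2],end='; ')
    if len(r)>4 and max(r[-5:])-min(r[-5:])<1.0 and abs(r[-1]+24)<2: break
    env.dwell(.3)
say('set')
E
```

```text
25.09 -30.0; 25.44 -28.1; 25.79 -27.5; 26.14 -26.3; 26.49 -24.7; 26.84 -24.6; 27.19 -23.4; 27.54 -23.6; 27.89 -24.7; 28.24 -23.3; 28.59 -23.8; 28.94 -23.7; 29.29 -24.9; 29.64 -24.0; 29.99 -24.3; 30.34 -24.8; 30.69 -24.3; set 30.69 [ 0.6031 -0.0333  0.1457] [-1.58  0.37  7.93] -9.83347783156334e-05
```

Settled at −24 mm. Pressing fully down, then releasing.

```bash
python3 - <<'E'
from h import *
print(env.movel([.6030,-.0333,.132],.015,stop_force=14)); say('full'); print(head()); env.dwell(.5); say('full'); 
env.movel([.6030,-.0333,.165],.08); env.movel([.6030,-.0333,.28],.2)
env.dwell(2.5); print(head()); say('up')
im,d,c=snap('side');W=cloud(d,c); W0=np.load('side.npz')['W']
im2,d2,c2=snap('scene');Wa=np.concatenate([W.reshape(-1,3),cloud(d2,c2).reshape(-1,3)])
rect(W,(.47,.19),(.59,.27),.048,.058,'low'); rect(Wa,(.57,-.07),(.64,0),.073,.085,'cap'); rect(Wa,(.57,-.17),(.64,-.10),.14,.16,'can'); lever()
cv2.imwrite('pics/end.png',np.hstack([cv2.resize(i,(400,300)) for i in(im,im2)]))
E
```

```text
True
full 31.22 [ 0.6032 -0.0333  0.1409] [-4.16 -0.11 14.21] -9.191413101262165e-05
(31.27, 75, np.float64(-24.7))
full 31.77 [ 0.6032 -0.0333  0.1412] [-4.02  0.25 12.79] 3.2687981863360425e-06
(35.51, 66, np.float64(2.2))
up 35.51 [ 0.603  -0.0333  0.28  ] [ 0.15  0.94 -0.19] -1.698782873892144e-05
low 453 c [532.3 230.7] size [25.8 80.2] ang 75.0 z 0.0524 mean [0.5265 0.2351]
cap 347 c [602.9 -33.4] size [41.1 43.6] ang 52.7 z 0.0789 mean [ 0.6032 -0.0315]
can 446 c [ 603.  -137.1] size [47.  48.2] ang 85.5 z 0.1496 mean [ 0.6044 -0.1339]
lever pts 89 u,z [0.029  0.0904]
```

View pics/end.png

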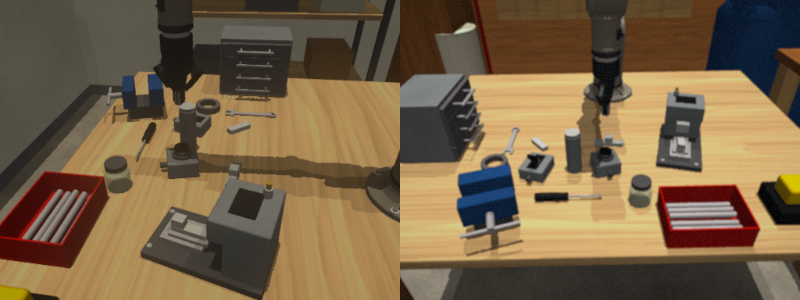

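The final view shows the keep in the channel, the lever on, the cap up and the bystanders unmoved. I'll let the head settle, then hand in.

```bash
python3 - <<'E'
from h import *
env.dwell(3); print(head()); say('end'); print(job.job_done())
E
```

```text
(38.71, 66, np.float64(-1.4))
end 38.71 [ 0.603  -0.0333  0.28  ] [ 0.26 -1.33  0.67] -0.00010975203279072677
the job is handed in; nothing more can be done
None
```

The job is handed in at 38.7 s: the keep lies against the stop in the channel, the switch was thrown off then on (the head then moved), and the button was held at half until the head settled at −24 mm, pressed fully down and released; full depth is inferred from 4.6 mm of measured travel and the force stop tripping, and the verdict was not shown.

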